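Weigh the pot behind the reagents

ROBOT

A 6-joint arm with a two-finger parallel gripper is mounted at the origin on the work surface. World frame = base frame: x ahead of the robot, y to its left, z up, the work surface at z = 0. Lengths are in m, angles in rad, forces in N, time in s.
With the tool pointing down it reaches from about 0.25 to 0.725 m from the base axis. Payload 4 kg.
Tool frame: the origin (TCP) lies midway between the tips of the shut fingers; the grasp point (between the pads) lies 19 mm behind it; z points along the fingers, y is the line along which they close (so a half turn about z gives the same grasp; the last joint's range is limited). The gripper opens to 85 mm and grips with 20 to 120 N. Pads are 22 mm wide; open, the fingers measure 114 mm over their backs; the gripper's body (76 mm by 85 mm) begins 54 mm behind the grasp point. The pads swing forward as they close: fully open they stand 13 mm farther back than shut.
Start: joints at [-1.146, 0.241, 0.005, 1.335, 0, 1.571], TCP at [0.206, -0.456, 0.231] pointing down, gripper open.
Joint ranges: [-2.72, 2.72], [-1.05, 1.87], [-1.09, 1.28], [-1.99, 2.15], [-1.42, 1.44], [-3.14, 3.14]. Speed limits (rad/s): [2.79, 2.79, 3.14, 3.14, 3.14, 3.14].

INTERFACE

Orientations are given as a unit quaternion [x, y, z, w].
In Python, from workcell import bot gives the robot as it stands.
- The arm moves only by the tool move_arm, never from a script. Its argument "motion" is a list of rows, each an object of numbers: "x", "y", "z": the shift along the tool's x, y, z in cm; "yaw": the turn about the tool's z in degrees. A call has 1 to 20 rows; each row is the pose to reach, as a shift and turn from the pose commanded when the call began, along the tool's axes at that moment; what a row does not reach only later rows make up. A row lasts 1/8 s, in which the tool goes at most 62.5 mm and 10.7 degrees, less where a joint would pass 70% of its speed; a pose out of reach is approached as far as the arm can. A call with a gripper value outside its range is refused whole. "gripper" is the opening, from -1 (shut) to 1 (fully open), set as the call begins (left out, the last holds). The fingers move at their own pace and stop on an object; the grip force is fixed at half the most. Time passes only in rows, so rows that repeat a pose let the fingers close. It gives the time, the measured TCP pose, the force, the opening and the grip force at its end, in the units of the state.
- bot.get_obs(): the state, without advancing time (a new reading comes with each control period).
- bot.camera(name): name is "side" or "top" or "wrist"; returns the picture (384x512x3 uint8, blue, green, red); there is no depth.
- bot.camera_model(name): a dict with "K" (3x3 intrinsics, pixels), "dist" ([k1, k2, p1, p2, k3] as OpenCV has them; the pictures are not rectified), "world_from_camera" (4x4, takes a point from camera to world coordinates). Camera axes: x right, y down, z forward; pixel columns grow to the right and rows downward; lengths in m; the calibration is good to about 2 mm. A picture is of the moment at which its call begins: read the wrist's pose just before it. camera_model takes no time and is no camera call; for the wrist camera it gives the pose at the moment of the call.
- bot.job_done(): hands the job in; it is judged then, once.
Trained networks look in the newest picture that a camera, given by its name, has taken for a name from the list of things; names that differ only in an ending like _2 or _b are one class to them, and where a whole thing is asked for, a point or a joint stands for the part that bears it (a point fixed in the world has none). Each returns a list of dicts, best first, with "score" (0 to 1); they miss things now and then, are a little off and sometimes report something else, mostly with a low value. They report only what shows in the picture. A call takes as long as a camera call. They do not tell look-alikes from the thing itself.
- bot.cut_out(camera, name): "mask" (384x512 bool, what is visible of it) and "centre" ([row, column] in pixels, amid what is visible of it).
The state is a dict: "clock": time; "joint_pos": joint angles; "joint_vel": joint speeds; "tau": joint torques, N m; "eef_pos": TCP position; "tool_rot": TCP orientation; "ft_force": force on the tool from outside, world axes, zero at the start; "ft_torque": the same for the moment, N m; "grip_width": finger opening in m; "grasp_force": force on a finger pad.
Only numpy, scipy, OpenCV 4.12 (cv2) and the standard library are available. Lean on these libraries where they do the work, as an engineer would, in place of code of your own. Each camera call takes 0.05 s, during which the arm holds its last target. There are 200 camera calls.

TASK

The small specimen pot at the back of the grey caddy is hemmed in by a square bottle, a round bottle and a stoppered flask. First stand all three of them upright anywhere in the steel side tray, leaving the pot where it is; then fetch the pot and set it upright on the middle of the scale's pan; and only then put the two bottles and the flask back in the caddy, each exactly where it stood at the start. Never tip any of the four over, and leave the petri dish and the vial that are also in the caddy where they are.

Things in the scene. Friction and masses are not known exactly. Their poses are not given: they have to be found in the camera images.
- square_bottle_center (a point): Square bottle, off-white plastic, 132 mm tall, point at its centre half-way up (66 mm above its underside). Body 54 x 54 mm up to 88 mm; round white screw cap 38 mm in diameter from 98 mm to the top, a good place to grip; z is its long axis, x and y are square to its sides. About 0.22 kg. One of the three that stand round the pot; the three may have any of the three places.
- round_bottle_center (a point): Round bottle of amber glass with a paper band, 140 mm tall, point at its centre half-way up (70 mm above its underside). Body 56 mm in diameter up to 84 mm; round black cap 36 mm in diameter from 104 mm to the top, a good place to grip; z is its long axis. About 0.28 kg. One of the three that stand round the pot.
- flask_center (a point): Conical flask, pale glass, with a dark rubber stopper fixed in it, 135 mm tall with the stopper, point at its centre half-way up (67.5 mm above its underside). Foot 64 mm in diameter, narrowing to a 28 mm neck at 80 mm; stopper 30 to 32 mm in diameter from 104 mm to the top, a good place to grip; z is its long axis. About 0.22 kg. One of the three that stand round the pot.
- pot_center (a point): Specimen pot: low round white plastic pot with a lid, 48 mm tall, lid 52 mm in diameter (top 13 mm), body 48 to 50 mm, point at its centre half-way up (24 mm above its underside); z is its axis. About 0.09 kg. It stands at the back of the caddy, near the back wall, with the bottles and flask at its left, right and front.
- caddy: Grey plastic caddy, a fixed shallow tray 180 (x) x 250 (y) mm; origin at the centre of its underside on the bench, x towards its back wall, z up. Floor 4 mm thick, walls 4 mm; rim 16 mm high at the front and sides, back wall 66 mm high. In its frame the pot stands at about x 48, y 0 mm and the three tall things at about x 42, y +70; x 42, y -70; and x -14, y 0, in any order. It keeps still during a run.
- tray_floor (a point): Steel side tray between the caddy and the scale (which of those is left and which right varies), empty at the start, fixed, 160 (x) x 260 (y) mm outside, walls 4 mm, rim 16 mm above the bench; point at the centre of its inner floor, 4 mm above the bench; axes along its sides, z up. Three things fit side by side at y -78, 0 and +78 mm.
- pan (a point): Bench scale, fixed, grey, 190 x 150 mm, 40 mm high, with a round flat steel pan 110 mm in diameter; point at the centre of the pan's top face, 52 mm above the bench; z up. The pan does not move.
- dish_center (a point): Closed petri dish 60 mm in diameter, 15 mm high, loose in the caddy's front left corner (as the robot sees it), point at its centre half-way up. To be left alone.
- vial_center (a point): Small vial with a metal cap, 24 mm in diameter, 36 mm high, loose in the caddy's front right corner, point at its centre half-way up. To be left alone.
Not all that is in view belongs to the job. Leave any blue or red look-alike of the part that bears square_bottle_center alone.

How it is judged:
By the outcome, as a careful person would: the job done as asked, in the order asked, and still so for the second after the job is handed in, with the robot touching nothing.
It also fails if it takes over 144 s, if anything falls off the work surface, if the arm or the gripper's body presses on something with over 40 N, if the wrist force passes 120 N, or if a joint passes its speed limit or range.

## Working session

There is one attempt and no reset: what is moved stays moved. The work goes in short steps, Python scripts to look and compute and a tool call to move; the robot and the scene stay as the last step left them, time stands still between calls to the robot, and variables do not carry over. Pictures are saved under pics/ and viewed, at most 14 in all, crops included, and the job is handed in when it is done.

Besides the shell and the picture viewer there is one more tool, called after "Call:" by a JSON object that holds its "method" and its "body". move_arm: Moves the arm, as the interface text tells. Its arguments: {"type":"object","properties":{"motion":{"type":"array"},"gripper":{"type":"number"}},"required":["motion"]}

```bash
mkdir -p pics; ls; cat > h.py <<'E'
import numpy as np,cv2
from workcell import bot
def snap(c,n):
    m=bot.camera_model(c);im=bot.camera(c);cv2.imwrite(f'pics/{n}.png',im);return im,m
def px2w(m,uv,z):
    K=np.array(m['K']);T=np.array(m['world_from_camera'])
    p=cv2.undistortPoints(np.array([[uv]],float),K,np.array(m['dist']))[0,0]
    d=T[:3,:3]@[p[0],p[1],1];o=T[:3,3];return o+d*(z-o[2])/d[2]
def w2px(m,P):
    T=np.linalg.inv(np.array(m['world_from_camera']))
    return cv2.projectPoints(np.array(P,float).reshape(-1,3),cv2.Rodrigues(T[:3,:3])[0],T[:3,3],np.array(m['K']),np.array(m['dist']))[0][:,0]
E
python3 - <<'E'
from h import *
a,m=snap('top','t0');b,ms=snap('side','s0')
print(m,ms)
for c in('top','side'):
  for n in ['square_bottle_center','round_bottle_center','flask_center','pot_center','caddy','tray_floor','pan','dish_center','vial_center']:
    print(c,n,[(round(r['score'],2),np.round(r['centre']),int(r['mask'].sum())) for r in bot.cut_out(c,n)])
o=bot.get_obs();print(o)
E
```

```text
pics
{'K': array([[398.69007898,   0.        , 260.92415088],
       [  0.        , 398.69007898, 188.05384204],
       [  0.        ,   0.        ,   1.        ]]), 'dist': array([-0.10440322,  0.        ,  0.        ,  0.        ,  0.        ]), 'world_from_camera': array([[-0.01928959, -0.99856507,  0.04995709,  0.45091266],
       [-0.99960089,  0.02029284,  0.01965346,  0.01326121],
       [-0.02063903, -0.04955805, -0.99855798,  1.23779953],
       [ 0.        ,  0.        ,  0.        ,  1.        ]])} {'K': array([[440.02054339,   0.        , 253.74717262],
       [  0.        , 440.02054339, 195.19639182],
       [  0.        ,   0.        ,   1.        ]]), 'dist': array([-0.02401424,  0.        ,  0.        ,  0.        ,  0.        ]), 'world_from_camera': array([[-0.89133446, -0.23621752,  0.38694207,  0.07990707],
       [-0.45302849,  0.49606192, -0.74073461,  0.87055527],
       [-0.01697273, -0.83553806, -0.54917035,  0.70419456],
       [ 0.        ,  0.        ,  0.        ,  1.        ]])}
top square_bottle_center [(0.97, array([147., 163.]), 497), (0.92, array([1
[... 1154 characters left out ...]
_pos': array([-1.14601333e+00,  2.40609680e-01,  5.01979900e-03,  1.33518835e+00,
        5.91676531e-06,  1.57077485e+00]), 'joint_vel': array([ 1.68819144e-03, -4.59158740e-04, -1.16769174e-04,  9.04545520e-04,
        2.64851123e-05, -2.28004421e-04]), 'tau': array([-8.08686073e-04, -3.72215617e+01,  2.52696830e+01,  1.14503116e-03,
        1.65960694e-05,  9.16404019e-06]), 'eef_pos': array([ 0.20606885, -0.4555759 ,  0.2313092 ]), 'tool_rot': array([9.77527323e-01, 2.10808757e-01, 4.79966030e-06, 8.22361862e-06]), 'ft_force': array([-0.35630131,  1.34228782, -0.92721659]), 'ft_torque': array([ 0.01739157, -0.00988199,  0.0035972 ]), 'grasp_force': 0.0, 'grip_width': 0.08548266658870046}
```

```bash
python3 - <<'E'
import cv2
a=cv2.imread('pics/t0.png');cv2.imwrite('pics/t0c.png',cv2.resize(a[90:290,80:440],None,fx=2.2,fy=2.2,interpolation=2))
E
```

```text
(no output)
```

View pics/t0c.png

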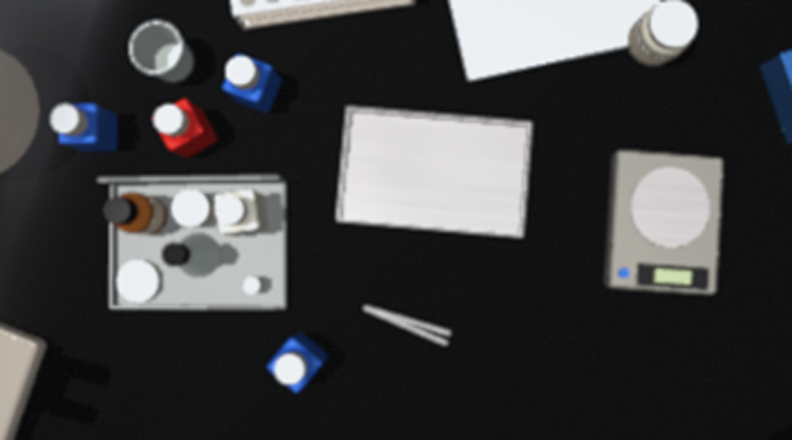

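View pics/s0.png

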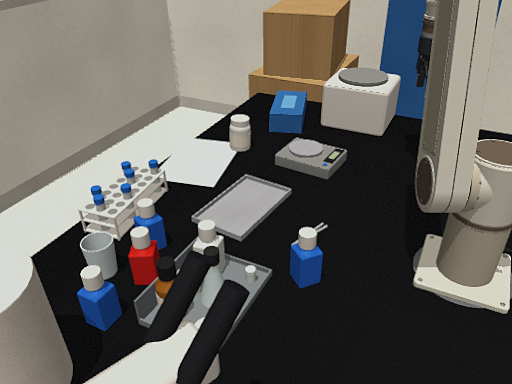

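The top view shows the caddy on the left, the tray in the middle and the scale on the right. These could be taken for the square bottle, in full top-view px (col, row):
- White: (184,185).
- Blue: (111,145), (189,124) and (212,256).
- Red: (158,145).
- White jar: (386,100).

I choose the white one inside the caddy. The round bottle's cap is at (134,185), the stopper at (160,205) and the pot at (166,184).

```bash
python3 - <<'E'
import cv2
from h import *
a=cv2.imread('pics/t0.png');m=bot.camera_model('top')
c=lambda x,y:(80+x/2.2,90+y/2.2)
for n,p,z in [('sq',(230,208),.136),('rd',(118,210),.144),('fl',(176,254),.139),('pot',(190,208),.052),('cadFL',(110,308),.016),('cadFR',(285,308),.016),('cadBR',(286,182),.016),('BWL',(98,179),.066),('BWR',(280,177),.066),('dish',(138,281),.019),('vial',(252,285),.04),
 ('trBL',(346,106),.016),('trBR',(532,121),.016),('trFR',(523,237),.016),('trFL',(335,222),.016),('pan',(671,207),.052),('blue front',(290,369),.132),('beigecorner',(45,345),.1)]:
  print(n,px2w(m,c(*p),z).round(4))
q=a[180:384,0:260].astype(float);q=255*(q/255)**.4
cv2.imwrite('pics/t0b.png',cv2.resize(q.astype('uint8'),None,fx=2.5,fy=2.5))
E
```

```text
sq [0.5202 0.2479 0.136 ]
rd [0.5201 0.3907 0.144 ]
fl [0.463  0.3172 0.139 ]
pot [0.5266 0.3213 0.052 ]
cadFL [0.3896 0.4475 0.016 ]
cadFR [0.3863 0.1975 0.016 ]
cadBR [0.5626 0.1937 0.016 ]
BWL [0.5682 0.4457 0.066 ]
BWR [0.565  0.1944 0.066 ]
dish [0.4273 0.4054 0.019 ]
vial [0.4198 0.239  0.04  ]
trBL [0.6682 0.1076 0.016 ]
trBR [ 0.6413 -0.1532  0.016 ]
trFR [ 0.4788 -0.1361  0.016 ]
trFL [0.505  0.1256 0.016 ]
pan [ 0.5146 -0.3348  0.052 ]
blue front [0.3155 0.175  0.132 ]
beigecorner [0.3456 0.5074 0.1   ]
```

View pics/t0b.png

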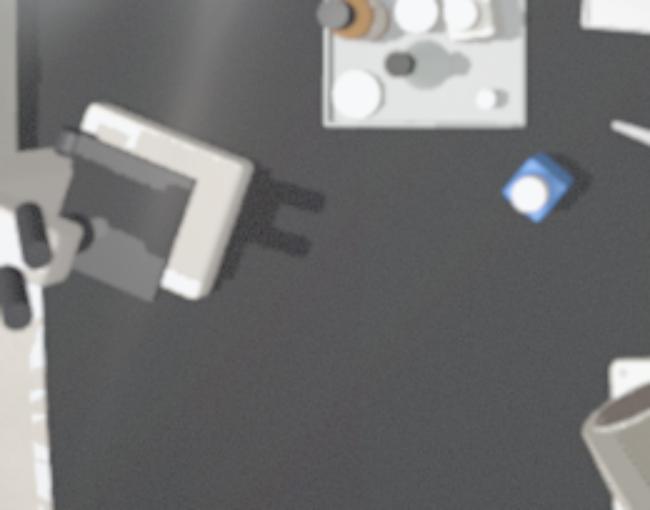

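Call:
{"method": "move_arm", "body": {"motion": [{"x":0,"y":0,"z":-8,"yaw":10},{"x":10,"y":-11,"z":-12,"yaw":20},{"x":25,"y":-28,"z":-12,"yaw":24.3},{"x":53.3,"y":-61.1,"z":-13,"yaw":24.3},{"x":53.3,"y":-61.1,"z":-13,"yaw":24.3},{"x":53.3,"y":-61.1,"z":-13,"yaw":24.3},{"x":53.3,"y":-61.1,"z":-13,"yaw":24.3},{"x":53.3,"y":-61.1,"z":-13,"yaw":24.3},{"x":53.3,"y":-61.1,"z":-13,"yaw":24.3},{"x":53.3,"y":-61.1,"z":-13,"yaw":24.3},{"x":53.3,"y":-61.1,"z":-13,"yaw":24.3},{"x":53.3,"y":-61.1,"z":-13,"yaw":24.3},{"x":53.3,"y":-61.1,"z":-13,"yaw":24.3},{"x":53.3,"y":-61.1,"z":-13,"yaw":24.3},{"x":53.3,"y":-61.1,"z":-13,"yaw":24.3},{"x":53.3,"y":-61.1,"z":-13,"yaw":24.3},{"x":53.3,"y":-61.1,"z":-13,"yaw":24.3}]}}

```text
clock: 3.12
eef_pos: [0.4437, 0.0493, 0.359]
tool_rot: [0.999, 0.039, -0.002, -0.025]
ft_force: [-0.6, 0.1, 0.4]
grip_width: 0.0855
grasp_force: 0.0
```

```bash
python3 - <<'E'
from h import *
o=bot.get_obs();print(o['clock'],o['eef_pos'],o['tool_rot'],o['joint_pos'])
im,m=snap('wrist','w1');print(m['world_from_camera'])
cv2.imwrite('pics/w1b.png',cv2.resize(im,None,fx=1.5,fy=1.5,interpolation=2))
for n in ['square_bottle_center','round_bottle_center','flask_center','pot_center']:
    print(n,[(round(r['score'],2),np.round(r['centre']),int(r['mask'].sum())) for r in bot.cut_out('wrist',n)])
E
```

```text
3.125 [0.44370158 0.04932556 0.35899728] [ 0.9989334   0.03896543 -0.00194517 -0.02469765] [0.07706094 0.11558489 0.17907205 1.63629265 0.04951262 3.14062929]
[[ 0.07816356 -0.94021997 -0.33147681  0.52928953]
 [-0.99574884 -0.0898808   0.02014152  0.04926593]
 [-0.04873086  0.32849332 -0.94324835  0.50112629]
 [ 0.          0.          0.          1.        ]]
square_bottle_center [(0.97, array([224., 167.]), 2492), (0.7, array([ 1., 68.]), 398), (0.59, array([ 72., 110.]), 3191), (0.59, array([3., 5.]), 57)]
round_bottle_center [(0.96, array([70., 22.]), 2062)]
flask_center [(0.61, array([117.,  72.]), 2548)]
pot_center [(0.9, array([60., 63.]), 884)]
```

View pics/w1b.png

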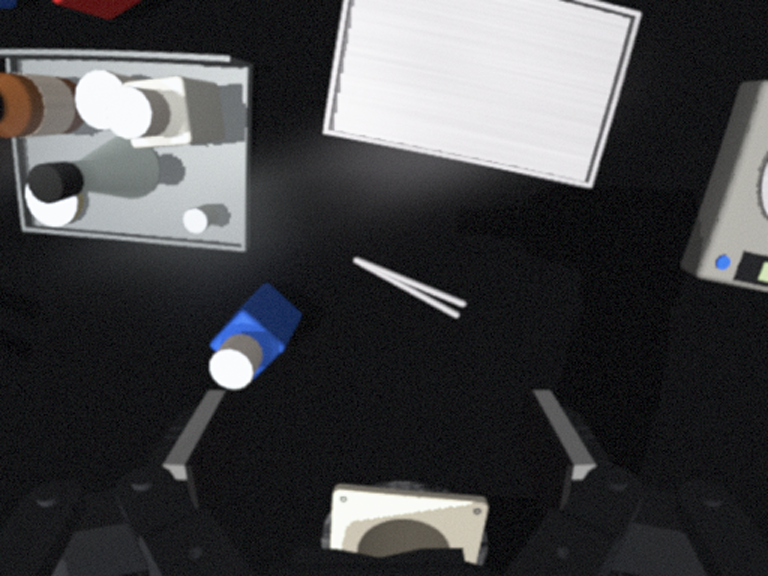

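Wrist view, in its 512x384 frame: the white square bottle's cap is at (88,73), pot at (67,65), round bottle at (10,70), stopper at (37,121) and blue bottle at (155,245). Joint 6 hit its end, so I turn the other way to a half-turned tool yaw.

Call:
{"method": "move_arm", "body": {"motion": [{"x":0,"y":0,"z":0,"yaw":-10},{"x":0,"y":-2,"z":0,"yaw":-20},{"x":0,"y":-4,"z":0,"yaw":-30},{"x":1,"y":-6,"z":0,"yaw":-40},{"x":1,"y":-8,"z":0,"yaw":-50},{"x":1,"y":-10,"z":0,"yaw":-60},{"x":1,"y":-12,"z":0,"yaw":-70},{"x":1,"y":-14,"z":0,"yaw":-80},{"x":1,"y":-16,"z":0,"yaw":-90},{"x":1,"y":-18,"z":0,"yaw":-100},{"x":2,"y":-20,"z":0,"yaw":-110},{"x":2,"y":-22,"z":0,"yaw":-120},{"x":2,"y":-24,"z":0,"yaw":-130},{"x":2,"y":-26,"z":0,"yaw":-140},{"x":2,"y":-27,"z":0,"yaw":-150},{"x":2,"y":-27,"z":0,"yaw":-160},{"x":2,"y":-27,"z":0,"yaw":-170},{"x":2,"y":-27,"z":0,"yaw":-175.5},{"x":2,"y":-27,"z":0,"yaw":-175.5},{"x":2,"y":-27,"z":0,"yaw":-175.5}]}}

```text
clock: 5.88
eef_pos: [0.4423, 0.3197, 0.3723]
tool_rot: [0.001, 1.0, 0.025, -0.003]
ft_force: [0.8, 0.7, 0.2]
grip_width: 0.0854
grasp_force: 0.0
```

```bash
python3 - <<'E'
from h import *
from scipy.spatial.transform import Rotation as R
o=bot.get_obs();print(o['clock'],o['eef_pos'],o['joint_pos']);print(R.from_quat(o['tool_rot']).as_matrix().round(4))
im,m=snap('wrist','w2');np.save('w2m.npy',m,allow_pickle=True)
cv2.imwrite('pics/w2b.png',cv2.resize(im,None,fx=1.5,fy=1.5,interpolation=2))
E
```

```text
5.875 [0.44226211 0.31971467 0.37232036] [0.60157062 0.30970717 0.45942143 1.69732047 0.04381987 0.60382791]
[[-1.      0.0019 -0.0057]
 [ 0.0016  0.9988  0.0492]
 [ 0.0058  0.0492 -0.9988]]
```

View pics/w2b.png

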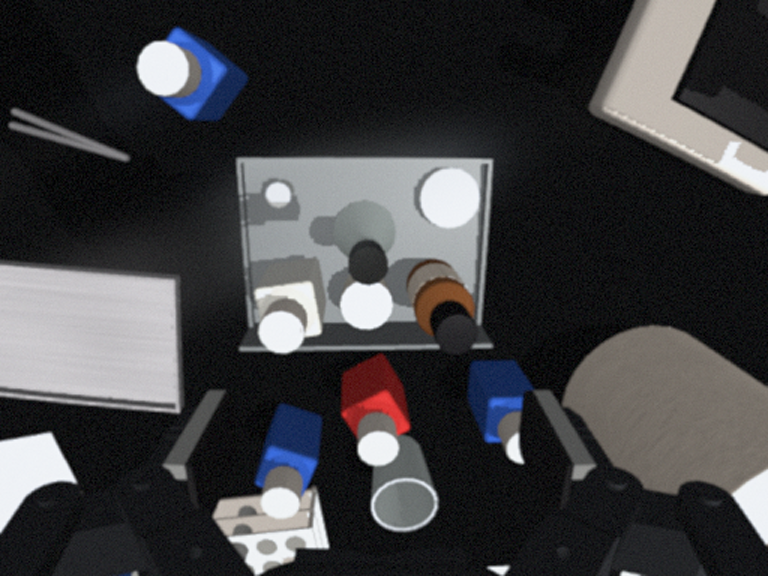

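Wrist view: the white square cap is at (188,221), the round bottle's black cap at (304,223), the stopper at (245,175) and the pot lid at (244,203). I'll measure from this picture and check with drawn circles. The tool has also picked up a 2.8° tilt from the joint-limit hit, which I'll undo the mirrored way.

```bash
python3 - <<'E'
from h import *
m=np.load('w2m.npy',allow_pickle=True).item();im=cv2.imread('pics/w2.png')
t=np.linspace(0,2*np.pi,60)
x0,y0,s=150,90,4
q=(255*(im[y0:y0+150,x0:x0+190]/255.)**.5).astype('uint8');q=cv2.resize(q,None,fx=s,fy=s,interpolation=2)
def draw(P,col):
    p=(w2px(m,P)-[x0,y0]+.5)*s; cv2.polylines(q,[p.astype(int).reshape(-1,1,2)],True,col,1)
for n,u,z,r in [('sq',(188,221.5),.136,.019),('rd',(304,222.5),.144,.018),('fl',(245,175),.139,.016),('pot',(244,203),.052,.026),('vial',(185.3,129.3),.04,.012),('dish',(299.5,131.5),.019,.03)]:
    c=px2w(m,u,z);print(n,c.round(4));draw(np.c_[c[0]+r*np.cos(t),c[1]+r*np.sin(t),0*t+z],(0,0,255))
th=-.013;c=np.array([.478,.3215]);Rm=np.array([[np.cos(th),-np.sin(th)],[np.sin(th),np.cos(th)]])
for n,xy in [('a',(42,70)),('b',(42,-70)),('c',(-14,0)),('pot',(48,0))]:print(n,c+Rm@np.array(xy)/1000)
box=np.array([[-.09,-.125],[-.09,.125],[.09,.125],[.09,-.125]])
draw(np.c_[c+box@Rm.T,[.016]*4],(0,255,0));draw(np.c_[c+box@Rm.T,[.016,.016,.066,.066]],(255,255,0))
cv2.imwrite('pics/w2o.png',q)
E
```

```text
sq [0.5216 0.2523 0.136 ]
rd [0.5226 0.3939 0.144 ]
fl [0.4629 0.3226 0.139 ]
pot [0.5296 0.3229 0.052 ]
vial [0.4223 0.2417 0.04  ]
dish [0.4299 0.4074 0.019 ]
a [0.52090643 0.3909481 ]
b [0.51908648 0.25095993]
c [0.46400118 0.32168199]
pot [0.52599594 0.32087602]
```

View pics/w2o.png

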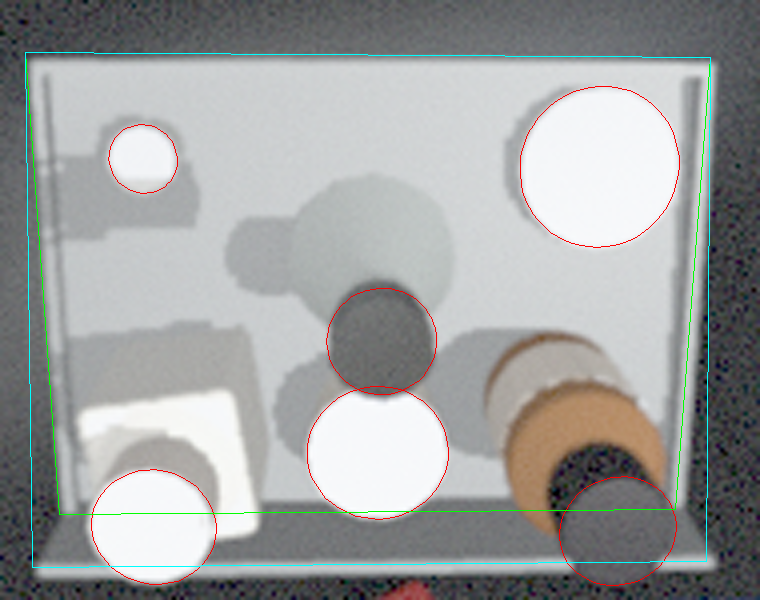

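Call:
{"method": "move_arm", "body": {"motion": [{"x":0,"y":-1,"z":0,"yaw":-10},{"x":0,"y":-2,"z":0,"yaw":-20},{"x":0,"y":-3,"z":0,"yaw":-30},{"x":0,"y":-4,"z":0,"yaw":-40},{"x":0,"y":-5,"z":0,"yaw":-50},{"x":0,"y":-6,"z":0,"yaw":-60},{"x":0,"y":-7,"z":0,"yaw":-70},{"x":0,"y":-8,"z":0,"yaw":-80},{"x":0,"y":-9,"z":0,"yaw":-90},{"x":0,"y":-10,"z":0,"yaw":-100},{"x":0,"y":-11,"z":0,"yaw":-110},{"x":0,"y":-12,"z":0,"yaw":-120},{"x":0,"y":-13,"z":0,"yaw":-130},{"x":0,"y":-14,"z":0,"yaw":-140},{"x":0,"y":-15,"z":0,"yaw":-150},{"x":0,"y":-16,"z":0,"yaw":-160},{"x":0,"y":-17,"z":0,"yaw":-170},{"x":0,"y":-18,"z":0,"yaw":-180},{"x":0,"y":-18,"z":0,"yaw":-180}]}}

```text
clock: 8.3
eef_pos: [0.4422, 0.1396, 0.3636]
tool_rot: [1.0, -0.002, -0.003, -0.025]
ft_force: [0.4, 0.7, 0.6]
grip_width: 0.0853
grasp_force: 0.0
```

Call:
{"method": "move_arm", "body": {"motion": [{"x":0,"y":46,"z":0,"yaw":0},{"x":0,"y":46,"z":0,"yaw":0},{"x":0,"y":46,"z":0,"yaw":0},{"x":0,"y":46,"z":0,"yaw":0},{"x":0,"y":46,"z":0,"yaw":0},{"x":0,"y":46,"z":0,"yaw":0},{"x":0,"y":46,"z":0,"yaw":0},{"x":0,"y":46,"z":0,"yaw":0},{"x":0,"y":46,"z":0,"yaw":0},{"x":0,"y":46,"z":0,"yaw":0}]}}

```text
clock: 9.55
eef_pos: [0.4603, -0.0376, 0.3431]
tool_rot: [0.999, -0.041, -0.004, 0.0]
ft_force: [0.3, 0.5, 0.4]
grip_width: 0.0848
grasp_force: 0.0
```

```bash
cat > st.py <<'E'
from h import *
from scipy.spatial.transform import Rotation as R
o=bot.get_obs();M=R.from_quat(o['tool_rot']).as_matrix()
print(round(o['clock'],2),o['eef_pos'].round(4),'x',M[:2,0].round(4),'z',M[:,2].round(4),'w',round(o['grip_width'],4),round(o['grasp_force'],1),'j',o['joint_pos'].round(3),o['ft_force'].round(1))
E
python3 st.py
```

```text
9.55 [ 0.4603 -0.0376  0.3431] x [ 0.9967 -0.0814] z [-7.8e-03 -6.0e-04 -1.0e+00] w 0.0848 0.0 j [-8.100e-02  1.500e-01  1.800e-01  1.608e+00 -1.000e-03 -3.141e+00] [0.3 0.5 0.4]
```

Call:
{"method": "move_arm", "body": {"motion": [{"x":0,"y":0,"z":0,"yaw":10},{"x":0,"y":-2,"z":0,"yaw":20},{"x":0,"y":-4,"z":0,"yaw":30},{"x":0,"y":-6,"z":1,"yaw":40},{"x":0,"y":-8,"z":2,"yaw":50},{"x":0,"y":-10,"z":3,"yaw":60},{"x":0,"y":-12,"z":4,"yaw":70},{"x":1,"y":-14,"z":5,"yaw":80},{"x":1,"y":-16,"z":6,"yaw":90},{"x":1,"y":-18,"z":7,"yaw":100},{"x":2,"y":-20,"z":8,"yaw":110},{"x":2,"y":-22,"z":8.5,"yaw":120},{"x":2.5,"y":-24,"z":9,"yaw":130},{"x":3,"y":-26,"z":9.3,"yaw":140},{"x":3.5,"y":-28,"z":9.3,"yaw":150},{"x":3.7,"y":-29.4,"z":9.3,"yaw":160},{"x":3.7,"y":-29.4,"z":9.3,"yaw":170},{"x":3.7,"y":-29.4,"z":9.3,"yaw":175.3},{"x":3.7,"y":-29.4,"z":9.3,"yaw":175.3}]}}

```text
clock: 11.92
eef_pos: [0.5203, 0.2523, 0.2493]
tool_rot: [-0.001, 1.0, -0.0, -0.004]
ft_force: [0.0, 0.6, 0.7]
grip_width: 0.0858
grasp_force: 0.0
```

```bash
python3 st.py; python3 - <<'E'
from h import *
im,m=snap('wrist','w3')
# project expected cap/pot circles; show overlay
q=cv2.resize(im,None,fx=1.5,fy=1.5,interpolation=2);t=np.linspace(0,6.283,60)
for x,y,z,r in [(.5216,.2523,.136,.019),(.5226,.3934,.144,.018),(.463,.3226,.139,.016),(.529,.3228,.052,.026)]:
    p=w2px(m,np.c_[x+r*np.cos(t),y+r*np.sin(t),0*t+z])*1.5;cv2.polylines(q,[p.astype(int).reshape(-1,1,2)],True,(0,0,255),1)
cv2.imwrite('pics/w3o.png',q)
E
```

```text
11.93 [0.5203 0.2523 0.2493] x [-1.     -0.0016] z [-8.e-03 -7.e-04 -1.e+00] w 0.0858 0.0 j [0.45  0.4   0.275 1.453 0.003 0.448] [0.  0.6 0.7]
```

View pics/w3o.png

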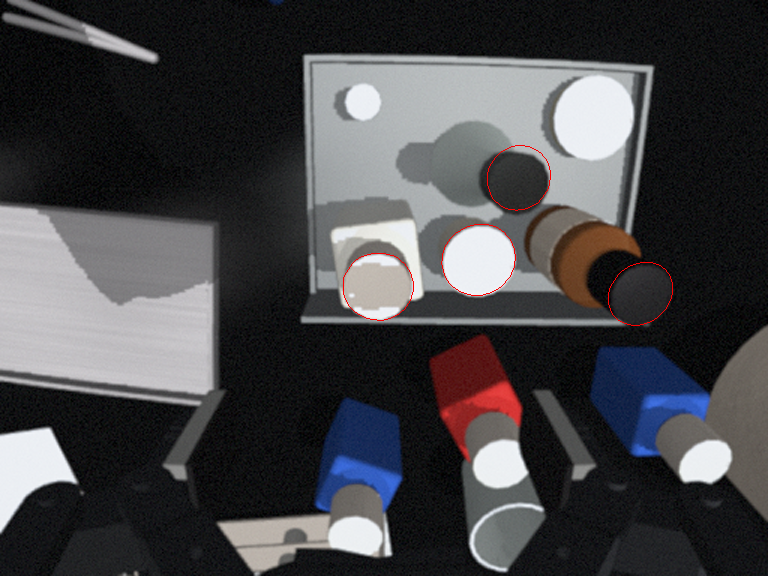

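Circles agree within a pixel, so the choice and positions are confirmed. Now I grip the square bottle's cap.

Call:
{"method": "move_arm", "body": {"motion": [{"x":-0.2,"z":5},{"x":-0.2,"z":9},{"x":-0.2,"z":12},{"x":-0.2,"z":14},{"x":-0.2,"z":15},{"x":-0.2,"z":15.1},{"x":-0.2,"z":15.1}]}}

```text
invalid input at $.motion[0]: expected keys x, y, z, yaw
```

Call:
{"method": "move_arm", "body": {"gripper": -1, "motion": [{"z":0},{"z":0},{"z":0},{"z":0},{"z":0},{"z":0}]}}

```text
invalid input at $.motion[0]: expected keys x, y, z, yaw
```

Call:
{"method": "move_arm", "body": {"motion": [{"x":-0.2,"y":0,"z":5,"yaw":0},{"x":-0.2,"y":0,"z":9,"yaw":0},{"x":-0.2,"y":0,"z":12,"yaw":0},{"x":-0.2,"y":0,"z":14,"yaw":0},{"x":-0.2,"y":0,"z":15,"yaw":0},{"x":-0.2,"y":0,"z":15.1,"yaw":0},{"x":-0.2,"y":0,"z":15.1,"yaw":0}]}}

```text
clock: 12.85
eef_pos: [0.5218, 0.2524, 0.0994]
tool_rot: [-0.0, 1.0, 0.0, -0.003]
ft_force: [0.2, 0.4, 0.2]
grip_width: 0.0856
grasp_force: 0.0
```

Call:
{"method": "move_arm", "body": {"gripper": -1, "motion": [{"x":0,"y":0,"z":0,"yaw":0},{"x":0,"y":0,"z":0,"yaw":0},{"x":0,"y":0,"z":0,"yaw":0},{"x":0,"y":0,"z":0,"yaw":0},{"x":0,"y":0,"z":0,"yaw":0},{"x":0,"y":0,"z":0,"yaw":0}]}}

```text
clock: 13.6
eef_pos: [0.5216, 0.252, 0.0991]
tool_rot: [-0.0, 1.0, -0.0, -0.003]
ft_force: [-0.5, -1.9, 6.1]
grip_width: 0.0367
grasp_force: 60.6
```

Call:
{"method": "move_arm", "body": {"motion": [{"x":0,"y":0,"z":-1,"yaw":0},{"x":0,"y":0,"z":-3.5,"yaw":0},{"x":0,"y":0,"z":-6.5,"yaw":0},{"x":0,"y":0,"z":-9,"yaw":0},{"x":0,"y":-0.5,"z":-10.5,"yaw":0},{"x":-0.4,"y":-2,"z":-11,"yaw":0},{"x":-1,"y":-5,"z":-11,"yaw":0},{"x":-2,"y":-9,"z":-11,"yaw":0},{"x":-3,"y":-13.5,"z":-11,"yaw":0},{"x":-4,"y":-18,"z":-11,"yaw":0},{"x":-5,"y":-22.5,"z":-11,"yaw":0},{"x":-6,"y":-27,"z":-11,"yaw":0},{"x":-6.7,"y":-30.5,"z":-11,"yaw":0},{"x":-7.3,"y":-33,"z":-11,"yaw":0},{"x":-7.5,"y":-34.2,"z":-10.5,"yaw":0},{"x":-7.5,"y":-34.5,"z":-9,"yaw":0},{"x":-7.5,"y":-34.5,"z":-7,"yaw":0},{"x":-7.5,"y":-34.5,"z":-4.5,"yaw":0},{"x":-7.5,"y":-34.5,"z":-2.5,"yaw":0},{"x":-7.5,"y":-34.5,"z":-1.5,"yaw":0}]}}

```text
clock: 16.1
eef_pos: [0.5945, -0.0915, 0.1105]
tool_rot: [-0.001, 1.0, 0.0, -0.006]
ft_force: [0.0, 0.4, -2.0]
grip_width: 0.0365
grasp_force: 60.4
```

```bash
python3 st.py; python3 - <<'E'
from h import *
im,m=snap('top','t1')
q=im[90:290,80:440];q=(255*(q/255.)**.6).astype('uint8')
cv2.imwrite('pics/t1c.png',cv2.resize(q,None,fx=2.2,fy=2.2,interpolation=2))
E
```

```text
16.1 [ 0.5945 -0.0915  0.1105] x [-0.9999 -0.002 ] z [-1.220e-02  3.000e-04 -9.999e-01] w 0.0365 60.4 j [-0.152  0.522  0.1    1.161 -0.002 -0.154] [ 0.   0.4 -2. ]
```

View pics/t1c.png

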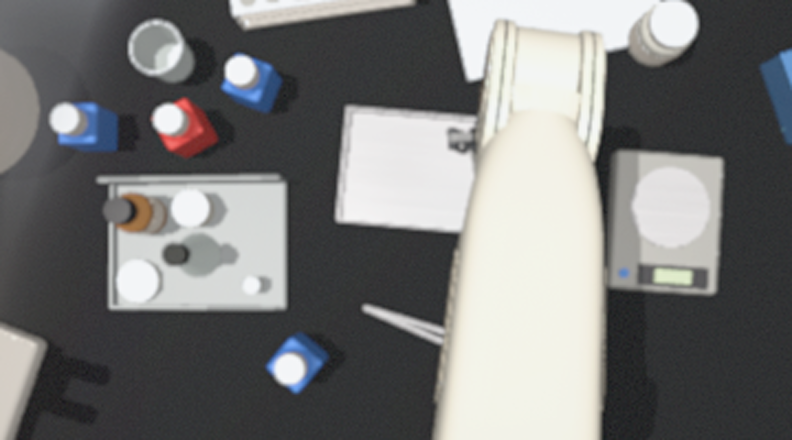

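The bottle is held over the tray and the rest of the caddy is untouched.

Call:
{"method": "move_arm", "body": {"motion": [{"x":0,"y":0,"z":0.4,"yaw":0},{"x":0,"y":0,"z":0.8,"yaw":0},{"x":0,"y":0,"z":1.1,"yaw":0},{"x":0,"y":0,"z":1.1,"yaw":0},{"x":0,"y":0,"z":1.1,"yaw":0}]}}

```text
clock: 16.77
eef_pos: [0.5964, -0.0929, 0.1023]
tool_rot: [-0.0, 1.0, -0.0, -0.004]
ft_force: [-0.2, 0.4, -2.5]
grip_width: 0.0364
grasp_force: 60.4
```

```bash
python3 st.py
```

```text
16.77 [ 0.5964 -0.0929  0.1023] x [-1.e+00 -3.e-04] z [-7.4e-03 -8.0e-04 -1.0e+00] w 0.0364 60.4 j [-0.154  0.529  0.089  1.138 -0.002 -0.154] [-0.2  0.4 -2.5]
```

Call:
{"method": "move_arm", "body": {"motion": [{"x":0,"y":0,"z":0.2,"yaw":0},{"x":0,"y":0,"z":0.3,"yaw":0},{"x":0,"y":0,"z":0.3,"yaw":0}]}}

```text
clock: 17.15
eef_pos: [0.5963, -0.0929, 0.0992]
tool_rot: [-0.0, 1.0, -0.0, -0.004]
ft_force: [-0.8, 0.2, -1.6]
grip_width: 0.0362
grasp_force: 60.4
```

Call:
{"method": "move_arm", "body": {"gripper": 0.6, "motion": [{"x":0,"y":0,"z":0,"yaw":0},{"x":0,"y":0,"z":0,"yaw":0},{"x":0,"y":0,"z":0,"yaw":0},{"x":0,"y":0,"z":0,"yaw":0},{"x":0,"y":0,"z":-3,"yaw":0},{"x":0,"y":0,"z":-8,"yaw":0},{"x":0,"y":0,"z":-12,"yaw":0},{"x":0,"y":0,"z":-12,"yaw":0}]}}

```text
clock: 18.15
eef_pos: [0.5996, -0.0931, 0.2237]
tool_rot: [-0.0, 1.0, -0.001, 0.0]
ft_force: [0.7, -0.0, -0.0]
grip_width: 0.0682
grasp_force: 0.0
```

```bash
python3 st.py
```

```text
18.15 [ 0.5996 -0.0931  0.2237] x [-1.e+00 -4.e-04] z [ 9.e-04 -2.e-03 -1.e+00] w 0.0682 0.0 j [-0.153  0.459  0.299  1.41  -0.002 -0.154] [ 0.7 -0.  -0. ]
```

Call:
{"method": "move_arm", "body": {"motion": [{"x":1,"y":3,"z":0,"yaw":0},{"x":2.5,"y":8,"z":0,"yaw":0},{"x":4.2,"y":13,"z":0,"yaw":0},{"x":6,"y":18.5,"z":0,"yaw":0},{"x":7.7,"y":24,"z":0,"yaw":0},{"x":9.4,"y":29.5,"z":0,"yaw":0},{"x":11,"y":34.5,"z":0,"yaw":0},{"x":12.4,"y":38.5,"z":0,"yaw":0},{"x":13.2,"y":41,"z":0,"yaw":0},{"x":13.4,"y":41.6,"z":0,"yaw":0},{"x":13.4,"y":41.6,"z":0,"yaw":0},{"x":13.4,"y":41.6,"z":0,"yaw":0},{"x":13.4,"y":41.6,"z":0,"yaw":0}]}}

```text
clock: 19.77
eef_pos: [0.4635, 0.3222, 0.2199]
tool_rot: [0.001, 1.0, -0.0, -0.004]
ft_force: [-1.5, -0.4, 0.6]
grip_width: 0.0686
grasp_force: 0.0
```

```bash
python3 st.py
```

```text
19.77 [0.4635 0.3222 0.2199] x [-1.      0.0013] z [-7.8e-03 -8.0e-04 -1.0e+00] w 0.0686 0.0 j [0.605 0.38  0.169 1.367 0.004 0.607] [-1.5 -0.4  0.6]
```

Call:
{"method": "move_arm", "body": {"motion": [{"x":0,"y":0,"z":3,"yaw":0},{"x":0,"y":0,"z":7,"yaw":0},{"x":0,"y":0,"z":10,"yaw":0},{"x":0,"y":0,"z":11.3,"yaw":0},{"x":0,"y":0,"z":11.7,"yaw":0},{"x":0,"y":0,"z":11.7,"yaw":0},{"x":0,"y":0,"z":11.7,"yaw":0}]}}

```text
clock: 20.65
eef_pos: [0.463, 0.3237, 0.1042]
tool_rot: [-0.0, 1.0, 0.0, -0.003]
ft_force: [0.1, -0.4, 0.3]
grip_width: 0.0683
grasp_force: 0.0
```

Call:
{"method": "move_arm", "body": {"gripper": -1, "motion": [{"x":0,"y":0,"z":0,"yaw":0},{"x":0,"y":0,"z":0,"yaw":0},{"x":0,"y":0,"z":0,"yaw":0},{"x":0,"y":0,"z":0,"yaw":0},{"x":0,"y":0,"z":0,"yaw":0}]}}

```text
clock: 21.28
eef_pos: [0.4624, 0.3232, 0.1035]
tool_rot: [-0.0, 1.0, -0.0, -0.003]
ft_force: [0.3, -1.1, 5.1]
grip_width: 0.0302
grasp_force: 59.3
```

```bash
python3 st.py
```

```text
21.27 [0.4624 0.3232 0.1035] x [-1.e+00 -3.e-04] z [-6.8e-03 -3.0e-04 -1.0e+00] w 0.0302 59.3 j [ 0.608  0.455 -0.031  1.091  0.004  0.608] [ 0.3 -1.1  5.1]
```

Call:
{"method": "move_arm", "body": {"motion": [{"x":0,"y":0,"z":-1,"yaw":0},{"x":0,"y":0,"z":-3.5,"yaw":0},{"x":0,"y":0,"z":-6.5,"yaw":0},{"x":0,"y":-0.5,"z":-9,"yaw":0},{"x":-0.4,"y":-2,"z":-10.5,"yaw":0},{"x":-1.2,"y":-5,"z":-11,"yaw":0},{"x":-2.3,"y":-9,"z":-11,"yaw":0},{"x":-3.4,"y":-13.5,"z":-11,"yaw":0},{"x":-4.6,"y":-18,"z":-11,"yaw":0},{"x":-5.7,"y":-22.5,"z":-11,"yaw":0},{"x":-6.9,"y":-27,"z":-11,"yaw":0},{"x":-7.7,"y":-30.5,"z":-11,"yaw":0},{"x":-8.2,"y":-32.5,"z":-10.5,"yaw":0},{"x":-8.3,"y":-33.2,"z":-9,"yaw":0},{"x":-8.3,"y":-33.2,"z":-6.5,"yaw":0},{"x":-8.3,"y":-33.2,"z":-4,"yaw":0},{"x":-8.3,"y":-33.2,"z":-2,"yaw":0},{"x":-8.3,"y":-33.2,"z":-1,"yaw":0},{"x":-8.3,"y":-33.2,"z":-0.5,"yaw":0},{"x":-8.3,"y":-33.2,"z":-0.3,"yaw":0}]}}

```text
clock: 23.78
eef_pos: [0.5455, -0.0085, 0.1055]
tool_rot: [-0.0, 1.0, -0.0, -0.004]
ft_force: [0.0, -0.1, -2.4]
grip_width: 0.0299
grasp_force: 59.7
```

Call:
{"method": "move_arm", "body": {"motion": [{"x":0,"y":0,"z":0.1,"yaw":0},{"x":0,"y":0,"z":0.2,"yaw":0},{"x":0,"y":0,"z":0.3,"yaw":0},{"x":0,"y":0,"z":0.3,"yaw":0}]}}

```text
clock: 24.28
eef_pos: [0.546, -0.009, 0.1035]
tool_rot: [-0.0, 1.0, -0.0, -0.003]
ft_force: [-0.8, -0.2, 3.5]
grip_width: 0.0295
grasp_force: 60.1
```

```bash
python3 st.py
```

```text
24.27 [ 0.546  -0.009   0.1035] x [-1.e+00 -2.e-04] z [-5.8e-03 -9.0e-04 -1.0e+00] w 0.0295 60.1 j [-1.600e-02  4.220e-01 -8.300e-02  1.072e+00 -1.000e-03 -1.600e-02] [-0.8 -0.2  3.5]
```

Call:
{"method": "move_arm", "body": {"gripper": 0.6, "motion": [{"x":0,"y":0,"z":0,"yaw":0},{"x":0,"y":0,"z":0,"yaw":0},{"x":0,"y":0,"z":0,"yaw":0},{"x":0,"y":0,"z":0,"yaw":0},{"x":0,"y":0,"z":-3,"yaw":0},{"x":0,"y":0,"z":-8,"yaw":0},{"x":0,"y":1,"z":-11,"yaw":0},{"x":0.3,"y":5,"z":-12,"yaw":0},{"x":0.7,"y":10,"z":-12,"yaw":0},{"x":1.1,"y":15.5,"z":-12,"yaw":0},{"x":1.4,"y":21,"z":-12,"yaw":0},{"x":1.7,"y":26.5,"z":-12,"yaw":0},{"x":2,"y":32,"z":-12,"yaw":0},{"x":2.2,"y":36.5,"z":-12,"yaw":0},{"x":2.3,"y":39.3,"z":-12,"yaw":0},{"x":2.3,"y":40.2,"z":-12,"yaw":0},{"x":2.3,"y":40.2,"z":-12,"yaw":0},{"x":2.3,"y":40.2,"z":-12,"yaw":0},{"x":2.3,"y":40.2,"z":-12,"yaw":0}]}}

```text
clock: 26.65
eef_pos: [0.5234, 0.3919, 0.2227]
tool_rot: [0.001, 1.0, -0.0, -0.004]
ft_force: [-0.2, 0.5, 0.1]
grip_width: 0.0682
grasp_force: 0.0
```

```bash
python3 st.py
```

```text
26.65 [0.5234 0.3919 0.2227] x [-1.      0.0013] z [-7.7e-03 -7.0e-04 -1.0e+00] w 0.0682 0.0 j [0.641 0.57  0.477 1.484 0.004 0.642] [-0.2  0.5  0.1]
```

Call:
{"method": "move_arm", "body": {"motion": [{"x":0,"y":0,"z":3,"yaw":0},{"x":0,"y":0,"z":7,"yaw":0},{"x":0,"y":0,"z":10,"yaw":0},{"x":0,"y":0,"z":11.2,"yaw":0},{"x":0,"y":0,"z":11.6,"yaw":0},{"x":0,"y":0,"z":11.6,"yaw":0},{"x":0,"y":0,"z":11.6,"yaw":0}]}}

```text
clock: 27.52
eef_pos: [0.5229, 0.3937, 0.1079]
tool_rot: [-0.0, 1.0, 0.0, -0.003]
ft_force: [-0.1, -0.1, 0.1]
grip_width: 0.0684
grasp_force: 0.0
```

Call:
{"method": "move_arm", "body": {"gripper": -1, "motion": [{"x":0,"y":0,"z":0,"yaw":0},{"x":0,"y":0,"z":0,"yaw":0},{"x":0,"y":0,"z":0,"yaw":0},{"x":0,"y":0,"z":0,"yaw":0},{"x":0,"y":0,"z":0,"yaw":0}]}}

```text
clock: 28.15
eef_pos: [0.5225, 0.3937, 0.1071]
tool_rot: [-0.0, 1.0, 0.0, -0.003]
ft_force: [0.6, 1.5, 4.2]
grip_width: 0.0351
grasp_force: 60.6
```

```bash
python3 st.py
```

```text
28.15 [0.5225 0.3937 0.1071] x [-1.e+00 -6.e-04] z [-6.5e-03  6.0e-04 -1.0e+00] w 0.0351 60.6 j [0.644 0.621 0.262 1.217 0.004 0.643] [0.6 1.5 4.2]
```

Call:
{"method": "move_arm", "body": {"motion": [{"x":0,"y":0,"z":-1,"yaw":0},{"x":0,"y":0,"z":-3.5,"yaw":0},{"x":0,"y":0,"z":-6.5,"yaw":0},{"x":0,"y":-0.5,"z":-9,"yaw":0},{"x":0,"y":-2,"z":-10.5,"yaw":0},{"x":0,"y":-5,"z":-11,"yaw":0},{"x":0,"y":-9,"z":-11,"yaw":0},{"x":0,"y":-13,"z":-11,"yaw":0},{"x":-1,"y":-17,"z":-11,"yaw":0},{"x":-3,"y":-21,"z":-11,"yaw":0},{"x":-5,"y":-25,"z":-11,"yaw":0},{"x":-7,"y":-29,"z":-11,"yaw":0},{"x":-8.4,"y":-32,"z":-10.5,"yaw":0},{"x":-9,"y":-33.1,"z":-9,"yaw":0},{"x":-9,"y":-33.1,"z":-6.5,"yaw":0},{"x":-9,"y":-33.1,"z":-4,"yaw":0},{"x":-9,"y":-33.1,"z":-2,"yaw":0},{"x":-9,"y":-33.1,"z":-1,"yaw":0},{"x":-9,"y":-33.1,"z":-0.5,"yaw":0},{"x":-9,"y":-33.1,"z":-0.3,"yaw":0}]}}

```text
clock: 30.65
eef_pos: [0.6124, 0.0624, 0.109]
tool_rot: [-0.0, 1.0, -0.0, -0.004]
ft_force: [0.5, -0.9, -4.2]
grip_width: 0.0347
grasp_force: 60.5
```

Call:
{"method": "move_arm", "body": {"motion": [{"x":0,"y":0,"z":0.1,"yaw":0},{"x":0,"y":0,"z":0.2,"yaw":0},{"x":0,"y":0,"z":0.3,"yaw":0},{"x":0,"y":0,"z":0.3,"yaw":0}]}}

```text
clock: 31.15
eef_pos: [0.6128, 0.0623, 0.1071]
tool_rot: [-0.0, 1.0, -0.0, -0.003]
ft_force: [-0.5, -0.4, 3.6]
grip_width: 0.0345
grasp_force: 61.1
```

```bash
python3 st.py
```

```text
31.15 [0.6128 0.0623 0.1071] x [-1.e+00 -4.e-04] z [-5.9e-03 -5.0e-04 -1.0e+00] w 0.0345 61.1 j [0.101 0.547 0.134 1.163 0.    0.101] [-0.5 -0.4  3.6]
```

Call:
{"method": "move_arm", "body": {"gripper": 0.6, "motion": [{"x":0,"y":0,"z":0,"yaw":0},{"x":0,"y":0,"z":0,"yaw":0},{"x":0,"y":0,"z":0,"yaw":0},{"x":0,"y":0,"z":0,"yaw":0},{"x":0,"y":0,"z":-3,"yaw":0},{"x":0,"y":0,"z":-8,"yaw":0},{"x":0,"y":1,"z":-11,"yaw":0},{"x":1,"y":4,"z":-12,"yaw":0},{"x":2.5,"y":8.5,"z":-12,"yaw":0},{"x":4.5,"y":14,"z":-12,"yaw":0},{"x":6.3,"y":19.5,"z":-12,"yaw":0},{"x":7.8,"y":24,"z":-12,"yaw":0},{"x":8.4,"y":26.1,"z":-12,"yaw":0},{"x":8.4,"y":26.1,"z":-12,"yaw":0},{"x":8.4,"y":26.1,"z":-12,"yaw":0},{"x":8.4,"y":26.1,"z":-12,"yaw":0}]}}

```text
clock: 33.15
eef_pos: [0.5298, 0.3216, 0.2264]
tool_rot: [0.001, 1.0, -0.001, -0.004]
ft_force: [-0.4, -0.4, 0.3]
grip_width: 0.0682
grasp_force: 0.0
```

```bash
python3 st.py; python3 - <<'E'
from h import *
im,m=snap('wrist','w4');t=np.linspace(0,6.283,60)
q=im.copy();c=[]
for r in bot.cut_out('wrist','pot_center')[:2]:
    mk=r['mask'].astype('uint8');(u,v),rad=cv2.minEnclosingCircle(max(cv2.findContours(mk,0,2)[0],key=cv2.contourArea));print(r['score'],u,v,rad,px2w(m,(u,v),.052))
p=w2px(m,np.c_[.529+.026*np.cos(t),.3228+.026*np.sin(t),0*t+.052]);cv2.polylines(q,[p.astype(int).reshape(-1,1,2)],True,(0,0,255),1)
im2,m2=snap('top','t2')
b=cv2.resize(im2[120:250,110:410],None,fx=1.3*512/390,fy=1.3*512/390)
cv2.imwrite('pics/c4.png',np.vstack([q[60:],b[:, :512]]))
E
```

```text
33.15 [0.5298 0.3216 0.2264] x [-1.      0.0021] z [-0.0078 -0.001  -1.    ] w 0.0682 0.0 j [0.544 0.493 0.361 1.445 0.003 0.546] [-0.4 -0.4  0.3]
0.67 253.625 167.0 28.37950325012207 [0.5259339  0.32273918 0.052     ]
```

View pics/c4.png

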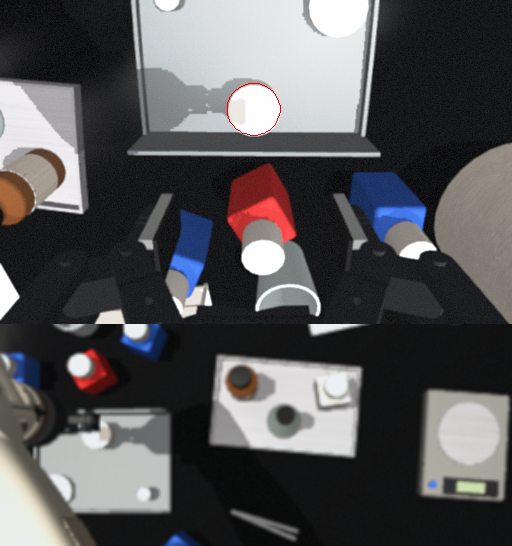

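The pot is alone now at (253,169), matching its circle, and all three stand in the tray. I'll check the red bottle's clearance behind the wall.

```bash
python3 - <<'E'
from h import *
m=bot.camera_model('wrist')
for n,u,z in [('redcap',(263,317),.132),('red shoulder near left',(231,259),.088),('red near bottom corner',(268,225),0),('redshoulder R',(293,242),.088),('red shoulder near',(231,265),.088)]:print(n,px2w(m,u,z).round(4))
mt=bot.camera_model('top');print(px2w(mt,(158.2,144.5),.132),px2w(mt,(158,146),.132))
E
```

```text
redcap [0.6393 0.3313 0.132 ]
red shoulder near left [0.6068 0.3017 0.088 ]
red near bottom corner [0.6103 0.3407 0.    ]
redshoulder R [0.5888 0.3601 0.088 ]
red shoulder near [0.6134 0.3015 0.088 ]
[0.63560023 0.32351484 0.132     ] [0.63132991 0.32409376 0.132     ]
```

Call:
{"method": "move_arm", "body": {"gripper": 1, "motion": [{"x":0,"y":0,"z":2,"yaw":0},{"x":0,"y":0,"z":6,"yaw":0},{"x":-0.1,"y":0,"z":10,"yaw":0},{"x":-0.1,"y":0,"z":13.5,"yaw":0},{"x":-0.1,"y":0,"z":16,"yaw":0},{"x":-0.1,"y":0,"z":18,"yaw":0},{"x":-0.1,"y":0,"z":19.5,"yaw":0},{"x":-0.1,"y":0,"z":20.3,"yaw":0},{"x":-0.1,"y":0,"z":20.6,"yaw":0},{"x":-0.1,"y":0,"z":20.6,"yaw":0}]}}

```text
clock: 34.55
eef_pos: [0.5288, 0.3232, 0.0208]
tool_rot: [-0.0, 1.0, -0.0, -0.004]
ft_force: [-0.6, 0.3, -0.3]
grip_width: 0.0853
grasp_force: 0.0
```

Call:
{"method": "move_arm", "body": {"gripper": -1, "motion": [{"x":0,"y":0,"z":0,"yaw":0},{"x":0,"y":0,"z":0,"yaw":0},{"x":0,"y":0,"z":0,"yaw":0},{"x":0,"y":0,"z":0,"yaw":0},{"x":0,"y":0,"z":0,"yaw":0}]}}

```text
clock: 35.17
eef_pos: [0.5292, 0.3235, 0.0215]
tool_rot: [-0.0, 1.0, 0.0, -0.003]
ft_force: [-0.0, -0.9, 5.2]
grip_width: 0.0498
grasp_force: 62.3
```

```bash
python3 st.py; python3 - <<'E'
from h import *
m=bot.camera_model('top')
r=bot.camera('top');
for d in bot.cut_out('top','pan')[:1]:
    c=max(cv2.findContours(d['mask'].astype('uint8'),0,2)[0],key=cv2.contourArea);print(d['score'],cv2.minEnclosingCircle(c))
g=cv2.cvtColor(r,6)[150:230,350:410];print(px2w(m,(80+671/2.2,90+207/2.2),.052))
b=(g>150).astype('uint8');n,l,s,ce=cv2.connectedComponentsWithStats(b);k=1+s[1:,4].argmax();print(s[k],ce[k]+[350,150],px2w(m,ce[k]+[350,150],.052))
E
```

```text
35.17 [0.5292 0.3235 0.0215] x [-1.e+00 -4.e-04] z [-6.e-03  4.e-04 -1.e+00] w 0.0498 62.3 j [0.547 0.635 0.044 0.985 0.003 0.547] [-0.  -0.9  5.2]
0.58 ((381.64117431640625, 190.62632751464844), 38.24322509765625)
[ 0.51456203 -0.33482739  0.052     ]
[   8   10   49   62 2327] [381.94284486 186.58272454] [ 0.50728739 -0.32529243  0.052     ]
```

Call:
{"method": "move_arm", "body": {"motion": [{"x":0,"y":0,"z":-1,"yaw":0},{"x":0,"y":0,"z":-3,"yaw":0},{"x":0,"y":0,"z":-6.5,"yaw":0},{"x":0,"y":0,"z":-10.5,"yaw":0},{"x":0,"y":0,"z":-14.5,"yaw":0},{"x":0,"y":-1,"z":-18,"yaw":0},{"x":0,"y":-3,"z":-20,"yaw":0},{"x":0.1,"y":-6.5,"z":-21,"yaw":0},{"x":0.2,"y":-11,"z":-21,"yaw":0},{"x":0.3,"y":-15.5,"z":-21,"yaw":0},{"x":0.4,"y":-20,"z":-21,"yaw":0},{"x":0.5,"y":-24.5,"z":-21,"yaw":0},{"x":0.6,"y":-29,"z":-21,"yaw":0},{"x":0.7,"y":-33.5,"z":-21,"yaw":0},{"x":0.8,"y":-38,"z":-21,"yaw":0},{"x":0.9,"y":-42.5,"z":-21,"yaw":0},{"x":1,"y":-47,"z":-21,"yaw":0},{"x":1,"y":-50.5,"z":-21,"yaw":0},{"x":1,"y":-53,"z":-21,"yaw":0},{"x":1,"y":-54,"z":-21,"yaw":0}]}}

```text
clock: 37.78
eef_pos: [0.519, -0.2184, 0.2299]
tool_rot: [0.001, 1.0, 0.0, -0.005]
ft_force: [0.1, 0.2, 0.2]
grip_width: 0.0503
grasp_force: 62.2
```

```bash
python3 st.py; python3 - <<'E'
from h import *
im,m=snap('wrist','w5');t=np.linspace(0,6.283,60)
q=im.copy();x,y=.5146,-.3348
p=w2px(m,np.c_[x+.055*np.cos(t),y+.055*np.sin(t),0*t+.052]);cv2.polylines(q,[p.astype(int).reshape(-1,1,2)],True,(0,0,255),1)
cv2.imwrite('pics/w5o.png',cv2.resize(q,None,fx=1.5,fy=1.5,interpolation=2))
E
```

```text
37.77 [ 0.519  -0.2184  0.2299] x [-0.9999  0.0022] z [-9.9e-03  1.0e-04 -1.0e+00] w 0.0503 62.2 j [-0.396  0.375  0.188  1.393 -0.004 -0.394] [0.1 0.2 0.2]
```

View pics/w5o.png

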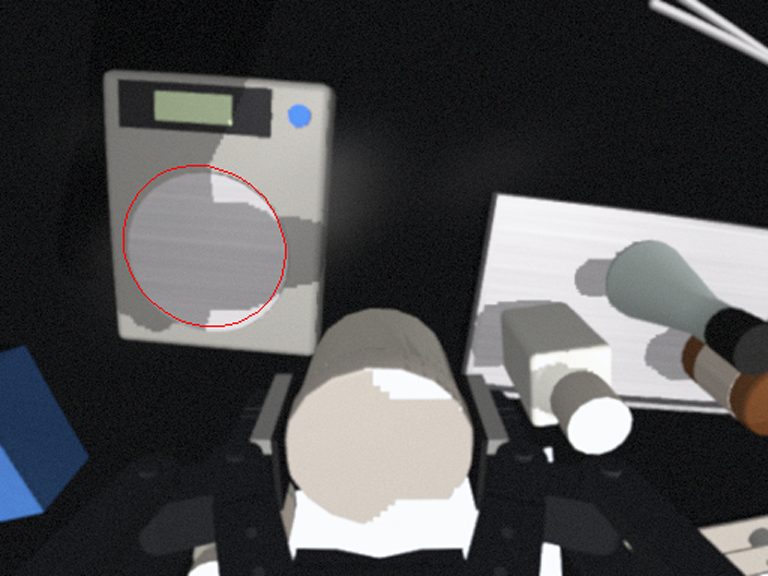

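The pan shows about 2.5 mm farther than my circle, so its centre is about (0.517, -0.335). The pot hangs upright in the gripper.

Call:
{"method": "move_arm", "body": {"motion": [{"x":0.1,"y":-2,"z":0,"yaw":0},{"x":0.1,"y":-5.5,"z":0,"yaw":0},{"x":0.1,"y":-9,"z":0,"yaw":0},{"x":0.1,"y":-11.2,"z":1,"yaw":0},{"x":0.1,"y":-11.8,"z":3.5,"yaw":0},{"x":0.1,"y":-11.8,"z":7,"yaw":0},{"x":0.1,"y":-11.8,"z":10.5,"yaw":0},{"x":0.1,"y":-11.8,"z":13,"yaw":0},{"x":0.1,"y":-11.8,"z":14.8,"yaw":0},{"x":0.1,"y":-11.8,"z":15.5,"yaw":0},{"x":0.1,"y":-11.8,"z":15.8,"yaw":0},{"x":0.1,"y":-11.8,"z":15.8,"yaw":0},{"x":0.1,"y":-11.8,"z":15.8,"yaw":0}]}}

```text
clock: 39.45
eef_pos: [0.5187, -0.3352, 0.0738]
tool_rot: [-0.0, 1.0, -0.001, -0.003]
ft_force: [0.1, 0.0, -0.4]
grip_width: 0.0499
grasp_force: 62.3
```

```bash
python3 st.py
```

```text
39.45 [ 0.5187 -0.3352  0.0738] x [-1.e+00 -5.e-04] z [-0.0064 -0.0016 -1.    ] w 0.0499 62.3 j [-0.571  0.578  0.093  1.091 -0.005 -0.572] [ 0.1  0.  -0.4]
```

Lower until the pot touches the pan, then release.

Call:
{"method": "move_arm", "body": {"motion": [{"x":0.1,"y":0,"z":0.15,"yaw":0},{"x":0.1,"y":0,"z":0.3,"yaw":0},{"x":0.1,"y":0,"z":0.4,"yaw":0},{"x":0.1,"y":0,"z":0.4,"yaw":0}]}}

```text
clock: 39.95
eef_pos: [0.517, -0.3349, 0.0695]
tool_rot: [-0.0, 1.0, -0.0, -0.004]
ft_force: [-2.2, 0.4, 5.3]
grip_width: 0.0503
grasp_force: 62.6
```

```bash
python3 st.py
```

```text
39.95 [ 0.517  -0.3349  0.0695] x [-1.e+00 -3.e-04] z [-0.0076 -0.001  -1.    ] w 0.0503 62.6 j [-0.572  0.58   0.085  1.081 -0.005 -0.573] [-2.2  0.4  5.3]
```

Call:
{"method": "move_arm", "body": {"gripper": 1, "motion": [{"x":0,"y":0,"z":0,"yaw":0},{"x":0,"y":0,"z":0,"yaw":0},{"x":0,"y":0,"z":0,"yaw":0},{"x":0,"y":0,"z":0,"yaw":0},{"x":0,"y":0,"z":-3,"yaw":0},{"x":0,"y":0,"z":-8,"yaw":0},{"x":0,"y":0,"z":-13,"yaw":0},{"x":0,"y":1,"z":-15.7,"yaw":0},{"x":-1,"y":4,"z":-15.7,"yaw":0},{"x":-2,"y":9,"z":-15.7,"yaw":0},{"x":-3.3,"y":14,"z":-15.7,"yaw":0},{"x":-4.6,"y":19,"z":-15.7,"yaw":0},{"x":-5.9,"y":24,"z":-15.7,"yaw":0},{"x":-7.2,"y":29,"z":-15.7,"yaw":0},{"x":-8.4,"y":34,"z":-15.7,"yaw":0},{"x":-9.2,"y":38,"z":-15.7,"yaw":0},{"x":-9.6,"y":39.7,"z":-15.7,"yaw":0},{"x":-9.6,"y":39.7,"z":-15.7,"yaw":0},{"x":-9.6,"y":39.7,"z":-15.7,"yaw":0},{"x":-9.6,"y":39.7,"z":-15.7,"yaw":0}]}}

```text
clock: 42.45
eef_pos: [0.6141, 0.0606, 0.225]
tool_rot: [0.001, 1.0, -0.0, -0.004]
ft_force: [0.1, 0.6, 0.1]
grip_width: 0.0851
grasp_force: 0.0
```

```bash
python3 st.py; python3 - <<'E'
from h import *
im,m=snap('wrist','w6');a,_=snap('side','s6')
q=im.copy();t=np.linspace(0,6.283,60)
for x,y,z,r in [(.6128,.0623,.144,.018),(.546,-.009,.139,.016),(.5963,-.0929,.136,.019)]:
    p=w2px(m,np.c_[x+r*np.cos(t),y+r*np.sin(t),0*t+z]);cv2.polylines(q,[p.astype(int).reshape(-1,1,2)],True,(0,0,255),1)
s=cv2.resize(a[100:260,180:380],None,fx=1.44,fy=1.44)
f=np.zeros((384,800,3),'uint8');f[:,:512]=q;f[:230,512:]=s[:230,:288];cv2.imwrite('pics/w6o.png',f)
E
```

```text
42.45 [0.6141 0.0606 0.225 ] x [-1.      0.0018] z [-0.0079 -0.001  -1.    ] w 0.0851 0.0 j [ 0.098  0.489  0.349  1.439 -0.     0.1  ] [0.1 0.6 0.1]
```

View pics/w6o.png

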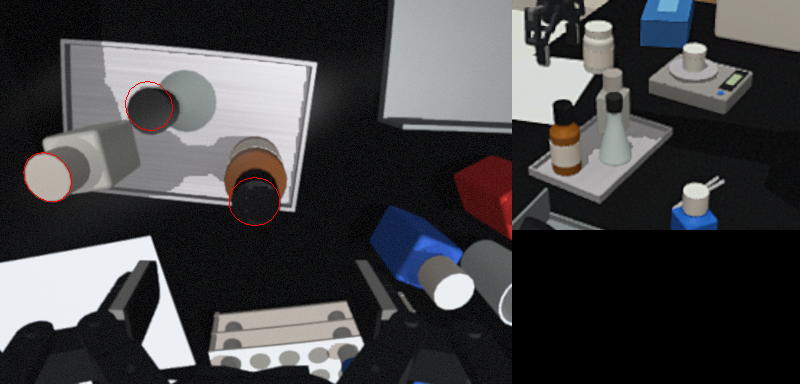

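The pot stands on the pan, and the black cap (255,200), stopper (150,105) and white cap (48,177) sit in their circles in the tray. Now I put the round bottle back.

Call:
{"method": "move_arm", "body": {"gripper": 0.6, "motion": [{"x":0,"y":0,"z":2,"yaw":0},{"x":0,"y":0,"z":5,"yaw":0},{"x":0,"y":0,"z":8,"yaw":0},{"x":0,"y":0,"z":10.5,"yaw":0},{"x":0,"y":0,"z":11.6,"yaw":0},{"x":0,"y":0,"z":11.9,"yaw":0},{"x":0,"y":0,"z":11.9,"yaw":0}]}}

```text
clock: 43.42
eef_pos: [0.6139, 0.0621, 0.1068]
tool_rot: [-0.0, 1.0, -0.0, -0.003]
ft_force: [0.3, 0.4, -0.4]
grip_width: 0.0682
grasp_force: 0.0
```

Call:
{"method": "move_arm", "body": {"gripper": -1, "motion": [{"x":0,"y":0,"z":0,"yaw":0},{"x":0,"y":0,"z":0,"yaw":0},{"x":0,"y":0,"z":0,"yaw":0},{"x":0,"y":0,"z":0,"yaw":0},{"x":0,"y":0,"z":0,"yaw":0}]}}

```text
clock: 44.05
eef_pos: [0.6141, 0.0625, 0.107]
tool_rot: [-0.0, 1.0, -0.0, -0.003]
ft_force: [0.0, 1.3, 5.9]
grip_width: 0.0349
grasp_force: 60.7
```

```bash
python3 st.py
```

```text
44.05 [0.6141 0.0625 0.107 ] x [-1.e+00 -6.e-04] z [-5.4e-03 -1.0e-04 -1.0e+00] w 0.0349 60.7 j [0.101 0.55  0.137 1.164 0.    0.101] [0.  1.3 5.9]
```

Call:
{"method": "move_arm", "body": {"motion": [{"x":0,"y":0,"z":-1,"yaw":0},{"x":0,"y":0,"z":-3.5,"yaw":0},{"x":0,"y":0,"z":-6.5,"yaw":0},{"x":0.3,"y":0.5,"z":-9,"yaw":0},{"x":1.5,"y":2,"z":-10.5,"yaw":0},{"x":3.5,"y":5,"z":-11,"yaw":0},{"x":5.5,"y":9,"z":-11,"yaw":0},{"x":7.5,"y":13,"z":-11,"yaw":0},{"x":8.6,"y":17,"z":-11,"yaw":0},{"x":9,"y":21,"z":-11,"yaw":0},{"x":9,"y":25,"z":-11,"yaw":0},{"x":9,"y":29,"z":-11,"yaw":0},{"x":9,"y":32,"z":-10.5,"yaw":0},{"x":9,"y":33.1,"z":-9,"yaw":0},{"x":9,"y":33.1,"z":-6.5,"yaw":0},{"x":9,"y":33.1,"z":-4,"yaw":0},{"x":9,"y":33.1,"z":-2,"yaw":0},{"x":9,"y":33.1,"z":-1,"yaw":0},{"x":9,"y":33.1,"z":-0.5,"yaw":0},{"x":9,"y":33.1,"z":-0.3,"yaw":0}]}}

```text
clock: 46.55
eef_pos: [0.5233, 0.3931, 0.1096]
tool_rot: [-0.0, 1.0, -0.0, -0.004]
ft_force: [0.1, -0.0, -3.0]
grip_width: 0.0346
grasp_force: 60.5
```

Call:
{"method": "move_arm", "body": {"motion": [{"x":0,"y":0,"z":0,"yaw":0},{"x":0,"y":0,"z":0.1,"yaw":0},{"x":0,"y":0,"z":0.2,"yaw":0},{"x":0,"y":0,"z":0.2,"yaw":0},{"x":0,"y":0,"z":0.2,"yaw":0}]}}

```text
clock: 47.18
eef_pos: [0.5231, 0.3931, 0.1073]
tool_rot: [-0.0, 1.0, -0.0, -0.004]
ft_force: [-0.1, 0.5, -3.5]
grip_width: 0.0346
grasp_force: 60.5
```

```bash
python3 st.py
```

```text
47.17 [0.5231 0.3931 0.1073] x [-1.e+00 -4.e-04] z [-7.9e-03 -7.0e-04 -1.0e+00] w 0.0346 60.5 j [0.643 0.622 0.265 1.221 0.004 0.642] [-0.1  0.5 -3.5]
```

Call:
{"method": "move_arm", "body": {"motion": [{"x":-0.1,"y":0.05,"z":0,"yaw":0},{"x":-0.1,"y":0.05,"z":0.1,"yaw":0},{"x":-0.1,"y":0.05,"z":0.15,"yaw":0},{"x":-0.1,"y":0.05,"z":0.15,"yaw":0}]}}

```text
clock: 47.68
eef_pos: [0.5245, 0.3939, 0.107]
tool_rot: [-0.0, 1.0, 0.0, -0.003]
ft_force: [-1.2, -0.2, 4.8]
grip_width: 0.0345
grasp_force: 61.3
```

```bash
python3 st.py
```

```text
47.67 [0.5245 0.3939 0.107 ] x [-1.e+00 -3.e-04] z [-6.4e-03  3.0e-04 -1.0e+00] w 0.0345 61.3 j [0.642 0.624 0.268 1.219 0.004 0.642] [-1.2 -0.2  4.8]
```

Call:
{"method": "move_arm", "body": {"gripper": 0.6, "motion": [{"x":0,"y":0,"z":0,"yaw":0},{"x":0,"y":0,"z":0,"yaw":0},{"x":0,"y":0,"z":0,"yaw":0},{"x":0,"y":0,"z":0,"yaw":0},{"x":0,"y":0,"z":-3,"yaw":0},{"x":0,"y":0,"z":-8,"yaw":0},{"x":0,"y":-1,"z":-11,"yaw":0},{"x":-0.3,"y":-5,"z":-12,"yaw":0},{"x":-0.7,"y":-10,"z":-12,"yaw":0},{"x":-1.1,"y":-15.5,"z":-12,"yaw":0},{"x":-1.4,"y":-21,"z":-12,"yaw":0},{"x":-1.7,"y":-26.5,"z":-12,"yaw":0},{"x":-2,"y":-32,"z":-12,"yaw":0},{"x":-2.1,"y":-36.5,"z":-12,"yaw":0},{"x":-2.2,"y":-39.4,"z":-12,"yaw":0},{"x":-2.2,"y":-40.3,"z":-12,"yaw":0},{"x":-2.2,"y":-40.3,"z":-12,"yaw":0},{"x":-2.2,"y":-40.3,"z":-12,"yaw":0},{"x":-2.2,"y":-40.3,"z":-12,"yaw":0}]}}

```text
clock: 50.05
eef_pos: [0.5472, -0.0081, 0.2259]
tool_rot: [-0.001, 1.0, -0.0, -0.004]
ft_force: [-0.2, 1.3, -0.6]
grip_width: 0.0683
grasp_force: 0.0
```

```bash
python3 st.py
```

```text
50.05 [ 0.5472 -0.0081  0.2259] x [-1.     -0.0023] z [-7.9e-03 -5.0e-04 -1.0e+00] w 0.0683 0.0 j [-1.400e-02  3.440e-01  1.320e-01  1.367e+00 -1.000e-03 -1.700e-02] [-0.2  1.3 -0.6]
```

Descend to 0.1035.

Call:
{"method": "move_arm", "body": {"motion": [{"x":0,"y":0,"z":3,"yaw":0},{"x":0,"y":0,"z":7,"yaw":0},{"x":0,"y":0,"z":10,"yaw":0},{"x":0,"y":0,"z":11.8,"yaw":0},{"x":0,"y":0,"z":12.3,"yaw":0},{"x":0,"y":0,"z":12.3,"yaw":0},{"x":0,"y":0,"z":12.3,"yaw":0}]}}

```text
clock: 50.92
eef_pos: [0.5471, -0.0092, 0.1041]
tool_rot: [-0.0, 1.0, -0.0, -0.003]
ft_force: [0.6, 0.1, 0.8]
grip_width: 0.0684
grasp_force: 0.0
```

Call:
{"method": "move_arm", "body": {"gripper": -1, "motion": [{"x":0,"y":0,"z":0,"yaw":0},{"x":0,"y":0,"z":0,"yaw":0},{"x":0,"y":0,"z":0,"yaw":0},{"x":0,"y":0,"z":0,"yaw":0},{"x":0,"y":0,"z":0,"yaw":0}]}}

```text
clock: 51.55
eef_pos: [0.5467, -0.0095, 0.1036]
tool_rot: [-0.0, 1.0, -0.0, -0.003]
ft_force: [-0.7, -0.6, 5.0]
grip_width: 0.0299
grasp_force: 59.2
```

```bash
python3 st.py
```

```text
51.55 [ 0.5467 -0.0095  0.1036] x [-1.e+00 -2.e-04] z [-6.5e-03 -9.0e-04 -1.0e+00] w 0.0299 59.2 j [-1.700e-02  4.240e-01 -8.000e-02  1.074e+00 -1.000e-03 -1.700e-02] [-0.7 -0.6  5. ]
```

Call:
{"method": "move_arm", "body": {"motion": [{"x":0,"y":0,"z":-1,"yaw":0},{"x":0,"y":0,"z":-3.5,"yaw":0},{"x":0,"y":0,"z":-6.5,"yaw":0},{"x":0.1,"y":0.5,"z":-9,"yaw":0},{"x":0.5,"y":2,"z":-10.5,"yaw":0},{"x":1.3,"y":5,"z":-11,"yaw":0},{"x":2.4,"y":9,"z":-11,"yaw":0},{"x":3.5,"y":13.5,"z":-11,"yaw":0},{"x":4.7,"y":18,"z":-11,"yaw":0},{"x":5.8,"y":22.5,"z":-11,"yaw":0},{"x":7,"y":27,"z":-11,"yaw":0},{"x":7.8,"y":30.5,"z":-11,"yaw":0},{"x":8.3,"y":32.5,"z":-10.5,"yaw":0},{"x":8.4,"y":33.2,"z":-9,"yaw":0},{"x":8.4,"y":33.2,"z":-6.5,"yaw":0},{"x":8.4,"y":33.2,"z":-4,"yaw":0},{"x":8.4,"y":33.2,"z":-2,"yaw":0},{"x":8.4,"y":33.2,"z":-1,"yaw":0},{"x":8.4,"y":33.2,"z":-0.5,"yaw":0},{"x":8.4,"y":33.2,"z":-0.3,"yaw":0}]}}

```text
clock: 54.05
eef_pos: [0.4625, 0.3224, 0.1065]
tool_rot: [0.0, 1.0, -0.0, -0.004]
ft_force: [0.0, -1.1, -2.4]
grip_width: 0.03
grasp_force: 59.6
```

Call:
{"method": "move_arm", "body": {"motion": [{"x":0,"y":0,"z":0,"yaw":0},{"x":0,"y":0,"z":0.1,"yaw":0},{"x":0,"y":0,"z":0.2,"yaw":0},{"x":0,"y":0,"z":0.25,"yaw":0},{"x":0,"y":0,"z":0.25,"yaw":0}]}}

```text
clock: 54.68
eef_pos: [0.4621, 0.3226, 0.1038]
tool_rot: [-0.0, 1.0, -0.0, -0.004]
ft_force: [-0.1, -0.8, -1.6]
grip_width: 0.0299
grasp_force: 59.6
```

```bash
python3 st.py
```

```text
54.67 [0.4621 0.3226 0.1038] x [-1.e+00 -5.e-04] z [-7.9e-03 -7.0e-04 -1.0e+00] w 0.0299 59.6 j [ 0.607  0.454 -0.031  1.093  0.004  0.607] [-0.1 -0.8 -1.6]
```

Call:
{"method": "move_arm", "body": {"motion": [{"x":-0.1,"y":0,"z":0,"yaw":0},{"x":-0.1,"y":0,"z":0.1,"yaw":0},{"x":-0.1,"y":0,"z":0.1,"yaw":0}]}}

```text
clock: 55.05
eef_pos: [0.4636, 0.3227, 0.1037]
tool_rot: [-0.0, 1.0, -0.0, -0.003]
ft_force: [-0.8, -1.7, 3.7]
grip_width: 0.0297
grasp_force: 60.1
```

```bash
python3 st.py
```

```text
55.05 [0.4636 0.3227 0.1037] x [-1.e+00 -3.e-04] z [-6.5e-03 -1.0e-04 -1.0e+00] w 0.0297 60.1 j [ 0.606  0.455 -0.029  1.092  0.004  0.606] [-0.8 -1.7  3.7]
```

Call:
{"method": "move_arm", "body": {"gripper": 0.6, "motion": [{"x":0,"y":0,"z":0,"yaw":0},{"x":0,"y":0,"z":0,"yaw":0},{"x":0,"y":0,"z":0,"yaw":0},{"x":0,"y":0,"z":0,"yaw":0},{"x":0,"y":0,"z":-3,"yaw":0},{"x":0,"y":0,"z":-8,"yaw":0},{"x":-0.3,"y":-1,"z":-11,"yaw":0},{"x":-1.6,"y":-5,"z":-12,"yaw":0},{"x":-3.2,"y":-10,"z":-12,"yaw":0},{"x":-5,"y":-15.5,"z":-12,"yaw":0},{"x":-6.7,"y":-21,"z":-12,"yaw":0},{"x":-8.5,"y":-26.5,"z":-12,"yaw":0},{"x":-10.2,"y":-32,"z":-12,"yaw":0},{"x":-12,"y":-37.5,"z":-12,"yaw":0},{"x":-13,"y":-40.5,"z":-12,"yaw":0},{"x":-13.3,"y":-41.6,"z":-12,"yaw":0},{"x":-13.3,"y":-41.6,"z":-12,"yaw":0},{"x":-13.3,"y":-41.6,"z":-12,"yaw":0},{"x":-13.3,"y":-41.6,"z":-12,"yaw":0}]}}

```text
clock: 57.42
eef_pos: [0.597, -0.0918, 0.2223]
tool_rot: [-0.001, 1.0, -0.0, -0.004]
ft_force: [0.1, 0.4, 0.3]
grip_width: 0.0682
grasp_force: 0.0
```

```bash
python3 st.py
```

```text
57.42 [ 0.597  -0.0918  0.2223] x [-1.     -0.0025] z [-7.8e-03 -5.0e-04 -1.0e+00] w 0.0682 0.0 j [-0.152  0.461  0.299  1.416 -0.002 -0.154] [0.1 0.4 0.3]
```

Descend to 0.099.

Call:
{"method": "move_arm", "body": {"motion": [{"x":0,"y":0,"z":3,"yaw":0},{"x":0,"y":0,"z":7,"yaw":0},{"x":0,"y":0,"z":10,"yaw":0},{"x":0,"y":0,"z":11.8,"yaw":0},{"x":0,"y":0,"z":12.4,"yaw":0},{"x":0,"y":0,"z":12.4,"yaw":0},{"x":0,"y":0,"z":12.4,"yaw":0}]}}

```text
clock: 58.3
eef_pos: [0.5971, -0.0932, 0.0994]
tool_rot: [-0.0, 1.0, -0.0, -0.003]
ft_force: [-0.2, -0.8, 0.2]
grip_width: 0.0679
grasp_force: 0.0
```

Call:
{"method": "move_arm", "body": {"gripper": -1, "motion": [{"x":0,"y":0,"z":0,"yaw":0},{"x":0,"y":0,"z":0,"yaw":0},{"x":0,"y":0,"z":0,"yaw":0},{"x":0,"y":0,"z":0,"yaw":0},{"x":0,"y":0,"z":0,"yaw":0}]}}

```text
clock: 58.92
eef_pos: [0.597, -0.0937, 0.0991]
tool_rot: [-0.0, 1.0, -0.001, -0.003]
ft_force: [0.1, -0.3, 5.6]
grip_width: 0.0368
grasp_force: 60.7
```

```bash
python3 st.py
```

```text
58.92 [ 0.597  -0.0937  0.0991] x [-1.e+00 -2.e-04] z [-0.0058 -0.0013 -1.    ] w 0.0368 60.7 j [-0.155  0.532  0.085  1.129 -0.002 -0.155] [ 0.1 -0.3  5.6]
```

Call:
{"method": "move_arm", "body": {"motion": [{"x":0,"y":0,"z":-1,"yaw":0},{"x":0,"y":0,"z":-3.5,"yaw":0},{"x":0,"y":0,"z":-6.5,"yaw":0},{"x":0.1,"y":0.5,"z":-9,"yaw":0},{"x":0.5,"y":2,"z":-10.5,"yaw":0},{"x":1.1,"y":5,"z":-11,"yaw":0},{"x":2,"y":9,"z":-11,"yaw":0},{"x":3,"y":13.5,"z":-11,"yaw":0},{"x":4,"y":18,"z":-11,"yaw":0},{"x":5,"y":22.5,"z":-11,"yaw":0},{"x":6,"y":27,"z":-11,"yaw":0},{"x":6.8,"y":31,"z":-11,"yaw":0},{"x":7.3,"y":33.6,"z":-10.5,"yaw":0},{"x":7.5,"y":34.6,"z":-9,"yaw":0},{"x":7.5,"y":34.6,"z":-6.5,"yaw":0},{"x":7.5,"y":34.6,"z":-4,"yaw":0},{"x":7.5,"y":34.6,"z":-2,"yaw":0},{"x":7.5,"y":34.6,"z":-1,"yaw":0},{"x":7.5,"y":34.6,"z":-0.5,"yaw":0},{"x":7.5,"y":34.6,"z":-0.3,"yaw":0}]}}

```text
clock: 61.42
eef_pos: [0.5213, 0.2525, 0.1015]
tool_rot: [-0.0, 1.0, -0.0, -0.004]
ft_force: [-0.8, 0.2, -2.1]
grip_width: 0.0367
grasp_force: 60.4
```

Call:
{"method": "move_arm", "body": {"motion": [{"x":0,"y":0,"z":0,"yaw":0},{"x":0,"y":0,"z":0.1,"yaw":0},{"x":0,"y":0,"z":0.2,"yaw":0},{"x":0,"y":0,"z":0.25,"yaw":0},{"x":0,"y":0,"z":0.25,"yaw":0}]}}

```text
clock: 62.05
eef_pos: [0.5212, 0.2527, 0.0991]
tool_rot: [-0.0, 1.0, -0.0, -0.004]
ft_force: [0.5, -0.5, -1.1]
grip_width: 0.0372
grasp_force: 60.5
```

```bash
python3 st.py
```

```text
62.05 [0.5212 0.2527 0.0991] x [-1.e+00 -5.e-04] z [-7.6e-03 -6.0e-04 -1.0e+00] w 0.0372 60.5 j [0.45  0.487 0.009 1.101 0.003 0.449] [ 0.5 -0.5 -1.1]
```

Call:
{"method": "move_arm", "body": {"motion": [{"x":-0.1,"y":0,"z":0,"yaw":0},{"x":-0.1,"y":0,"z":0.1,"yaw":0},{"x":-0.1,"y":0,"z":0.1,"yaw":0}]}}

```text
clock: 62.42
eef_pos: [0.5223, 0.2527, 0.0991]
tool_rot: [-0.0, 1.0, -0.0, -0.003]
ft_force: [-2.2, -1.5, 5.4]
grip_width: 0.0366
grasp_force: 61.2
```

Call:
{"method": "move_arm", "body": {"gripper": 0.6, "motion": [{"x":0,"y":0,"z":0,"yaw":0},{"x":0,"y":0,"z":0,"yaw":0},{"x":0,"y":0,"z":0,"yaw":0},{"x":0,"y":0,"z":0,"yaw":0},{"x":0,"y":0,"z":-3,"yaw":0},{"x":0,"y":0,"z":-8,"yaw":0},{"x":2,"y":1,"z":-13,"yaw":0},{"x":5,"y":3,"z":-18,"yaw":0},{"x":8,"y":5,"z":-23,"yaw":0},{"x":8,"y":7,"z":-27.3,"yaw":0},{"x":8,"y":7,"z":-27.3,"yaw":0},{"x":8,"y":7,"z":-27.3,"yaw":0},{"x":8,"y":7,"z":-27.3,"yaw":0},{"x":8,"y":7,"z":-27.3,"yaw":0}]}}

```text
clock: 64.18
eef_pos: [0.4441, 0.3221, 0.3702]
tool_rot: [0.0, 1.0, -0.001, -0.005]
ft_force: [0.2, 0.2, 0.5]
grip_width: 0.0683
grasp_force: 0.0
```

```bash
python3 st.py; python3 - <<'E'
from h import *
m=bot.camera_model('wrist');im,_=snap('wrist','w7');t=np.linspace(0,6.283,60)
x0,y0,s=150,90,3
q=cv2.resize((255*(im[y0:y0+170,x0:x0+190]/255.)**.5).astype('uint8'),None,fx=s,fy=s,interpolation=2)
for x,y,z,r in [(.5216,.2523,.136,.019),(.5226,.3939,.144,.018),(.4629,.3226,.139,.016),(.4223,.2417,.04,.012),(.4299,.4074,.019,.03)]:
    p=(w2px(m,np.c_[x+r*np.cos(t),y+r*np.sin(t),0*t+z])-[x0,y0]+.5)*s;cv2.polylines(q,[p.astype(int).reshape(-1,1,2)],True,(0,0,255),1)
a,_=snap('side','s7');b=cv2.resize(a[130:180,260:360],None,fx=2,fy=2)
f=np.zeros((510,780,3),'uint8');f[:510,:570]=q[:510];f[:100,575:775]=b;cv2.imwrite('pics/w7o.png',f)
E
```

```text
64.17 [0.4441 0.3221 0.3702] x [-9.999e-01  4.000e-04] z [-0.0101 -0.0023 -0.9999] w 0.0683 0.0 j [0.625 0.346 0.506 1.74  0.004 0.626] [0.2 0.2 0.5]
```

View pics/w7o.png

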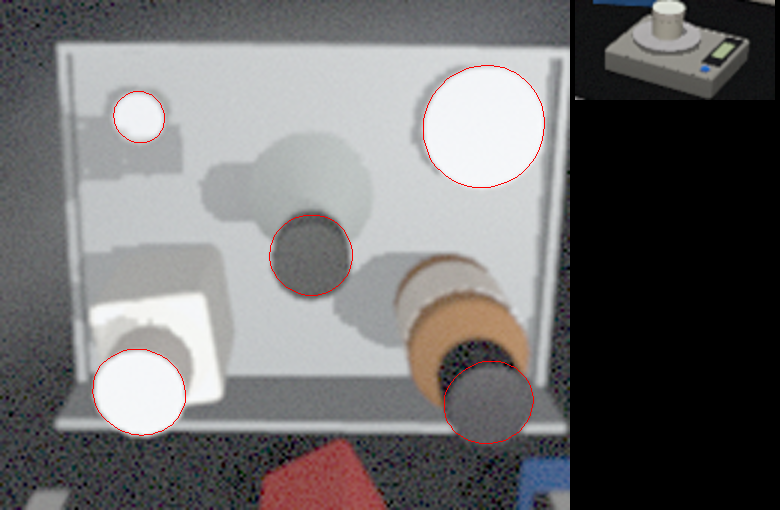

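All three caps sit in their starting circles, at crop pixels (139,392), (311,255) and (488,402). The dish and vial are unmoved, and the pot stands on the middle of the pan.

```bash
python3 -c "
from workcell import bot
print(bot.job_done())"
```

```text
the job is handed in; nothing more can be done
None
```

I handed the job in at about 64 s: the pot is upright on the middle of the scale's pan, the bottles and flask are back within about 1–2 mm of where they started by the last camera check, and the dish and vial are unmoved.

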